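# Pop open the blue touch-latch fittings bin

## Robot

A 6-joint arm with a two-finger parallel gripper is mounted at the origin on the work surface. World frame = base frame: x ahead of the robot, y to its left, z up, the work surface at z = 0. Lengths are in mm, angles in rad, forces in N, time in s.
With the tool pointing down it reaches from about 275 to 750 mm from the base axis. Payload 10.2 kg.
Tool frame: the origin (TCP) lies at the very end of the fingers, on their centre line; the grasp point (between the pads) lies ctrl.grip_point_offset behind it (ctrl.grip_point_offset is the distance from the TCP to the grasp point, in mm); z points along the fingers, y is the direction in which the jaws open and shut (so a half turn about z gives the same grasp; the last joint's range is limited). The gripper opens to 88 mm and grips with 3 to 60 N. Pads are 18 mm wide; open, the fingers measure 123 mm over their backs; the gripper's body (75 mm by 187 mm) begins 45 mm behind the grasp point.
Start: joints at [-1.489, 0.313, 1.498, -0, 1.331, -0.223], TCP at [157.541, -500.811, 238.72] pointing down, gripper open.
Joint ranges: [-2.94, 2.94], [-0.97, 2.17], [0.19, 2.56], [-1.23, 4.37], [0.02, 3.11], [-2.88, 2.88]. Speed limits (rad/s): [2.39, 2.39, 3.01, 3.14, 3.14, 3.14].

## Interface

Orientations are given as [roll, pitch, yaw] about the fixed x, y, z axes, in that order (R = Rz(yaw) Ry(pitch) Rx(roll)).
In Python, from rig import ctrl gives the robot as it stands. The module is installed in compiled form; this text tells all that it offers.
- The arm moves only by the tool arm_command, never from a script. Its argument "deltas" is one flat list of numbers, 7 for each row, row after row: the turn, a rotation vector about the tool's x, y, z in units of 5 degrees (1.0 is 5 degrees), then the shift along the tool's x, y, z in cm, then the finger opening in cm, from 0 to 8.81. In form: [ax, ay, az, tx, ty, tz, jaw, ax, ay, az, tx, ty, tz, jaw, ...]. A call has exactly 5 rows; each row is the pose to reach, as a shift and turn from the pose commanded when the call began, along the tool's axes at that moment; what a row does not reach only later rows make up. A row lasts 1/12 s, in which the tool goes at most 41.7 mm and 7.16 degrees, less where a joint would pass 70% of its speed; a pose out of reach is approached as far as the arm can. A call with a gripper value outside its range is refused whole. The fingers move at their own pace and stop on an object; the grip force is fixed at half the most. Time passes only in rows, so rows that repeat a pose let the fingers close, or fill a call up. It gives the time, the measured TCP pose, the force and the opening at its end, in the units of the state.
- ctrl.sense(): the state, without advancing time (a new reading comes with each control period).
- ctrl.camera(name): name is "scene" or "top"; returns (picture, depth): 480x640x3 uint8, blue, green, red; 480x640 float32, mm along the optical axis (not along the pixel's ray), 0 where there is no reading.
- ctrl.camera_model(name): a dict with "vertical_fov" (degrees; the focal length in pixels is half the picture's height over the tangent of half this angle, whatever the lens; pixels are square), "cx", "cy" (the principal point, pixels), "distortion" ([k1, k2, p1, p2, k3] as OpenCV has them; the pictures are not rectified), "origin" and "attitude" of the camera in the world. Camera axes: x right, y down, z forward; pixel columns grow to the right and rows downward; lengths in mm; the calibration is good to about 2 mm. A picture is of the moment at which its call begins. camera_model takes no time and is no camera call.
- ctrl.hand_in(): hands the job in, once; it reports no verdict.
The state is a dict: "clock": time; "joint_pos": joint angles; "qd": joint speeds; "tau": joint torques, N m; "position": TCP position; "tcp_rot": TCP orientation; "wrist_force": force on the tool from outside, world axes, zero at the start; "ft_torque": the same for the moment, N m; "gripper_width": opening from 0.0 (shut) to 1.0 (fully open).
Only numpy, scipy, OpenCV 4.12 (cv2) and the standard library are available. Lean on these libraries where they do the work, as an engineer would, in place of code of your own. Each camera call takes 0.05 s, during which the arm holds its last target.

## Task

The blue fittings bin has a push-to-open lid, but a carton of screws is standing on it. Without lifting or tipping the carton, push it along with the fingers until it stands wholly on the grey ledge between the two bins; then press the round mark on the blue lid down until its catch lets go, back off, and leave the lid sprung ajar. Keep the orange lid shut and leave everything else where it is.

Things in the scene. Friction and masses are not known exactly. Their poses are not given: they have to be found in the camera images.
- carton: brown cardboard carton with a green band round it and a yellow strip on top, 64 mm (its x) by 50 mm (its y), 45 mm high, 0.13 to 0.25 kg, standing on the blue lid, its sides turned up to 25 degrees from the bin's. Origin: centre of its underside
- ledge: open grey-topped cubby, 180 mm (x) by 160 mm (y), 100 mm high, fixed, standing between the two bins (4 mm gap to each). Origin: centre of its underside on the counter; x points across the unit away from the robot, y along the row towards the bin on its left. Both bins have the same orientation and their origins lie 154 mm to either side along its y; which bin is on which side varies
- ledge_top (a point): centre of the flat top of the ledge, 100 mm above the counter, axes as the ledge
- blue_bin: grey plastic bin with a blue push-to-open lid, 180 mm (x) by 140 mm (y), 100 mm high, 4 mm walls, fixed. Origin: centre of its underside. The lid, 168 x 128 mm, lies inside the rim, its top 102 mm above the counter when shut (2 mm above rim and ledge); it hinges along the far (+x) edge, 83 mm from the bin's centre, and its robot-side (-x) edge rises
- blue_mark (a point): centre of the round white mark (26 mm across) on top of the blue lid, 55 mm from the bin's centre towards -x and 138 mm from the hinge: the place to press. The lid goes in about 2 to 4 mm here (about 4 to 6 N) before the catch lets go and stops at 5.5 mm; the spring then lifts the lid in under a second as the finger backs off, pushing on the finger with up to 6 N. Pressed less, it stays latched. It moves with the lid and ends about 70 mm higher
- blue_lid (a joint): angle of the blue lid, rad: 0 shut, down to -0.04 pressed in, 0.6 sprung ajar at its stop. The spring holds it there; the catch does not take hold again
- orange_bin: identical bin with an orange lid on the other side of the ledge, with a pipe coupling on its lid, fixed; leave shut. Origin: centre of its underside
- orange_lid (a joint): angle of the orange lid, rad: 0 shut, positive open
- coupling: short grey plastic pipe coupling (tube, 48 mm across, 40 mm tall), standing upright on the orange lid; leave alone. Origin: centre of its underside
- elbow: grey plastic pipe elbow, about 80 x 80 x 50 mm, lying on the counter behind the bins; leave alone. Origin: under the bend
- tape: white roll of tape, 90 mm across, 24 mm high, lying on the counter behind the bins; leave alone. Origin: centre of its underside
- glue: yellow bottle with red cap, 60 mm across, 170 mm tall, standing to the left; leave alone. Origin: centre of its underside
- tin: steel tin with blue label, 80 mm across, 90 mm tall, standing to the right; leave alone. Origin: centre of its underside
- screwdriver: screwdriver with orange handle, lying to the right; leave alone. Origin: underside
Not all that is in view belongs to the job. Of the things that look like the ledge, take the one that is farthest to the robot's right at the start.

How it is judged (in metres and radians):
On the way, in this order (a step that is already met when the one before it is completed fails the run):
1. the carton stands on the ledge while the blue lid is still shut (y of carton in the frame of ledge_top between -0.05 and 0.05 m and x of carton in the frame of ledge_top between -0.075 and 0.075 m and z of carton in the frame of ledge_top between -0.005 and 0.005 m and angle between carton's own z axis and vertical below 0.1 rad and linear speed of carton below 0.03 m/s and value of joint blue_lid below 0.03 rad), for 0.2 s.
2. the fingers press the blue lid in, at its mark (grasp point within 60 mm of it, seen from above) (contact force between the fingers and blue_bin above 1 N and value of joint blue_lid below -0.012 rad and horizontal distance between the grasp point and blue_mark below 0.06 m).
3. the blue lid springs ajar (value of joint blue_lid above 0.45 rad), for 0.2 s.
At the end, for the whole second after the job is handed in: The blue lid stands ajar (over 0.45 rad), the orange lid is shut (under 0.03 rad), and the carton stands still and upright (within 0.1 rad) on the ledge, its centre within 50 mm of the ledge's middle along y and 75 mm along x, its underside within 5 mm of the ledge's top (y of carton in the frame of ledge_top between -0.05 and 0.05 m and x of carton in the frame of ledge_top between -0.075 and 0.075 m and z of carton in the frame of ledge_top between -0.005 and 0.005 m and angle between carton's own z axis and vertical below 0.1 rad and linear speed of carton below 0.03 m/s and value of joint blue_lid above 0.45 rad and value of joint orange_lid below 0.03 rad); the robot touches nothing.
It fails at once if the carton is lifted more than 10 mm above the lids' level (z of carton in the frame of ledge_top above 0.012 m).
It fails at once if the carton is tipped by more than 0.4 rad (angle between carton's own z axis and vertical above 0.4 rad).
It fails at once if the orange lid comes open (value of joint orange_lid above 0.1 rad).
It fails at once if the carton falls off the row (z of carton in the frame of ledge_top below -0.02 m).
It fails at once if the coupling, elbow, tape, glue, tin or screwdriver is moved more than 25 mm (distance of any of coupling, elbow, tape, glue, tin, screwdriver from where it was at the start of the episode above 0.025 m).
It also fails if it takes over 48 s, if anything falls off the work surface, if the arm or the gripper's body presses on something with over 40 N, if the wrist force passes 120 N, or if a joint passes its speed limit or range.

## Working session

There is one attempt and no reset: what is moved stays moved. The work goes in short steps, Python scripts to look and compute and a tool call to move; the robot and the scene stay as the last step left them, time stands still between calls to the robot, and variables do not carry over. Pictures are saved under pics/ and viewed, and the job is handed in when it is done.

Besides the shell and the picture viewer there is one more tool, called after ">>>" as name(argument=value, ...), one argument or row to a line, values as JSON. arm_command: Moves the arm, as the interface text tells. Its arguments: {"type":"object","properties":{"deltas":{"type":"array"}},"required":["deltas"]}

```bash
mkdir -p pics
cat > h.py <<'E'
import numpy as np,cv2
from rig import ctrl
def cam(n):
    return ctrl.camera(n)
def K(m):
    f=240/np.tan(np.radians(m["vertical_fov"])/2)
    return np.array([[f,0,m["cx"]],[0,f,m["cy"]],[0,0,1.]])
E
python3 - <<'E'
from h import *
s=ctrl.sense();print(s, ctrl.grip_point_offset)
for n in("scene","top"):
    p,d=cam(n);cv2.imwrite(f"pics/{n}0.png",p);np.savez(f"pics/{n}0.npz",p=p,d=d);print(n,ctrl.camera_model(n))
E
```

```text
{'clock': 0.0, 'joint_pos': array([-1.48938812e+00,  3.13442320e-01,  1.49842324e+00, -2.13690261e-05,
        1.33101674e+00, -2.23421723e-01]), 'qd': array([ 8.20245948e-04,  7.91767449e-05, -4.05799085e-04,  1.48702565e-03,
       -7.14759544e-04,  6.34720043e-04]), 'tau': array([ 7.81292529e-04, -4.02216089e+01, -2.52262223e+01,  6.94803335e-02,
        3.53192026e-02, -1.06416624e-04]), 'position': array([ 157.52055743, -500.55171328,  238.17021738]), 'tcp_rot': array([-3.14033047e+00, -2.65507233e-04,  3.04834851e-01]), 'wrist_force': array([-0.20442027, -0.1775674 , -0.02748687]), 'ft_torque': array([-0.01037879,  0.01303415, -0.04348043]), 'gripper_width': 1.0056909173631978} 18.700000000000003
scene {'vertical_fov': 44.83900257653054, 'cx': 314.1058361884785, 'cy': 234.43734963469527, 'distortion': array([0.04727763, 0.        , 0.        , 0.        , 0.        ]), 'origin': array([1258.83692644,  245.83160597, 1329.75749562]), 'attitude': array([-2.60047876e+00, -1.48236083e-03,  1.89167367e+00])}
top {'vertical_fov': 56.65553980311567, 'cx': 324.4369776521201, 'cy': 242.38573755642855, 'distortion': array([-0.04327651,  0.        ,  0.        ,  0.        ,  0.        ]), 'origin': array([ 357.221675  ,   24.98684847, 1283.68465809]), 'attitude': array([-2.97817895e+00, -1.00016145e-03, -1.55126289e+00])}
```

View pics/top0.png

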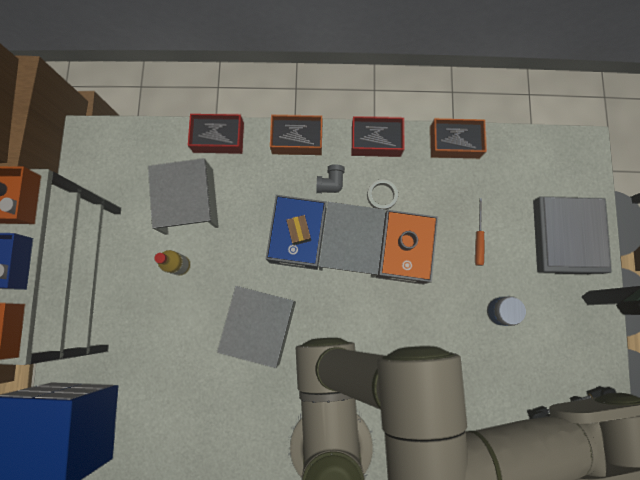

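View pics/scene0.png

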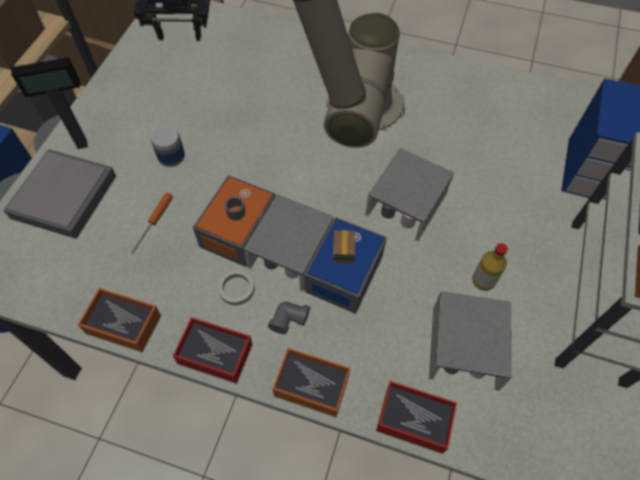

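The top view shows the blue bin at about (295,232), carton (299,229), mark (293,250), ledge (352,238) and orange bin (408,245). The carton must go to the robot's right. Next I'll measure these.

```bash
cat >> h.py <<'E'
from scipy.spatial.transform import Rotation as R
def ray(n,uv,z):
    m=ctrl.camera_model(n)
    uv=np.array(uv,float).reshape(-1,1,2)
    q=cv2.undistortPoints(uv,K(m),m["distortion"]).reshape(-1,2)
    d=np.c_[q,np.ones(len(q))]@R.from_euler('xyz',m["attitude"]).as_matrix().T
    o=m["origin"];t=(z-o[2])/d[:,2]
    return o+t[:,None]*d
def cloud(n,d):
    m=ctrl.camera_model(n);v,u=np.mgrid[:480,:640]
    q=cv2.undistortPoints(np.stack([u,v],-1).reshape(-1,1,2).astype(float),K(m),m["distortion"]).reshape(-1,2)
    P=(np.c_[q,np.ones(len(q))]*d.reshape(-1,1))@R.from_euler('xyz',m["attitude"]).as_matrix().T+m["origin"]
    return P.reshape(480,640,3)
def mask(p,lo,hi,box):
    h=cv2.cvtColor(p,cv2.COLOR_BGR2HSV);k=cv2.inRange(h,lo,hi);b=np.zeros_like(k);x0,y0,x1,y1=box;b[y0:y1,x0:x1]=1
    return k*b
def big(k):
    c,_=cv2.findContours(k,cv2.RETR_EXTERNAL,cv2.CHAIN_APPROX_NONE);return max(c,key=cv2.contourArea)
E
cat > meas.py <<'E'
from h import *
import sys
def frames(p,n="top"):
    boxb,boxo=((255,185,330,275),(375,200,445,290))
    out={}
    for nm,lo,hi,bx in(("blue",(105,120,60),(125,255,255),boxb),("orange",(5,150,120),(20,255,255),boxo)):
        c=big(mask(p,lo,hi,bx));W=ray(n,cv2.convexHull(c).reshape(-1,2),102)[:,:2].astype(np.float32)
        out[nm]=cv2.minAreaRect(W);print(nm,out[nm])
    return out
if __name__=="__main__":
    z=np.load("pics/top0.npz");p,d=z["p"],z["d"]
    f=frames(p)
    C=cloud("top",d)
    box=C[185:280,262:330]
    k=(box[...,2]>135)&(box[...,2]<160)
    P=box[k];print("carton top",len(P),np.median(P[:,2]),cv2.minAreaRect(P[:,:2].astype(np.float32)))
    print("depth z blue/ledge/orange/slab",[np.round(C[v,u]) for u,v in((310,262),(352,238),(400,225),(572,235))])
    q=p[185:280,255:330];
    cv2.imwrite("pics/z1.png",cv2.resize(p[180:295,255:450],None,fx=4,fy=4,interpolation=cv2.INTER_CUBIC))
    h=cv2.cvtColor(p,cv2.COLOR_BGR2HSV)
    for b in((280,240,305,262),(398,256,418,276)):
        m=mask(p,(0,0,120),(180,110,255),b);M=cv2.moments(big(m));u,v=M["m10"]/M["m00"],M["m01"]/M["m00"];print("mark",u,v,ray("top",[[u,v]],102),M["m00"])
E
python3 meas.py
```

```text
blue ((586.55322265625, 106.17254638671875), (127.12767791748047, 166.75006103515625), 83.18982696533203)
orange ((550.1630859375, -199.80296325683594), (126.87528991699219, 167.28402709960938), 83.17251586914062)
carton top 473 147.0239840032932 ((579.8704833984375, 96.96076965332031), (64.7607650756836, 49.995670318603516), 15.498111724853516)
depth z blue/ledge/orange/slab [array([497.,  65., 108.]), array([566., -47.,  99.]), array([ 604., -177.,  101.]), array([ 596., -680.,   48.])]
mark 292.55961070559607 249.38442822384425 [[531.33252432 112.76620553 102.        ]] 68.5
mark 406.5827160493827 264.679012345679 [[ 495.99638087 -193.07906183  102.        ]] 67.5
```

```bash
sleep 2; ls pics
```

```text
scene0.npz
scene0.png
top0.npz
top0.png
z1.png
```

View pics/z1.png

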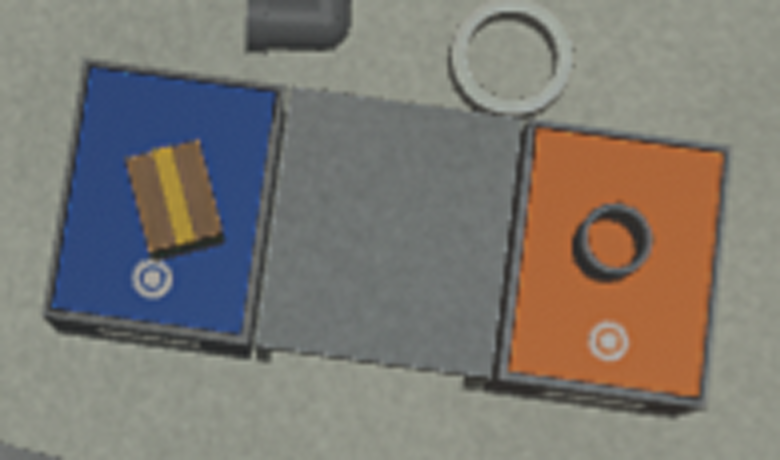

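```bash
cat > go.py <<'E'
from h import *
L=np.array([568.4,-46.8]);A=np.radians(-6.81)
ex=np.array([np.cos(A),np.sin(A)]);ey=np.array([-np.sin(A),np.cos(A)])
def W(x,y): return L+x*ex+y*ey
def loc(P): P=np.asarray(P)[:2]-L; return np.array([P@ex,P@ey])
def go(x,y,z,yaw=83.19):
    s=ctrl.sense();R0=R.from_euler('xyz',s["tcp_rot"]);R1=R.from_euler('xyz',[np.pi,0,np.radians(yaw)])
    t=R0.inv().apply(np.r_[W(x,y),z]-s["position"])/10
    r=(R0.inv()*R1).as_rotvec(degrees=True)/5
    print("clk %.2f"%s["clock"],"ledge xy",loc(s["position"]).round(1),"z %.1f"%s["position"][2],"yaw %.1f"%np.degrees(s["tcp_rot"][2]),"F",s["wrist_force"].round(1),"gw %.2f"%s["gripper_width"])
    print("turn",r.round(2),"shift",t.round(2))
if __name__=="__main__":
    import sys;go(*map(float,sys.argv[1:]))
E
python3 go.py -4 202 200
```

```text
clk 0.10 ledge xy [-354.2 -499.3] z 238.2 yaw 17.5 F [ 0.  -0.8  0. ] gw 1.00
turn [-1.000e-02 -1.000e-02 -1.315e+01] shift [ 60.75 -49.53   3.89]
```

>>> arm_command(
  deltas=[0,0,-0.7,3,-2.5,0,3,0,0,-1.4,6,-5,0,3,0,0,-2.1,9,-7.5,0,3,0,0,-2.8,12,-10,0,3,0,0,-3.5,15,-12.5,0,3],
)

```text
clock: 0.52
position: [263.6, -334.7, 238.5]
tcp_rot: [-3.141, -0.0, 0.613]
wrist_force: [1.2, -0.1, -0.3]
gripper_width: 0.648
```

```bash
python3 go.py -4 202 238
```

```text
clk 0.52 ledge xy [-268.5 -322. ] z 238.5 yaw 35.1 F [ 1.2 -0.1 -0.3] gw 0.65
turn [-0.   -0.   -9.62] shift [ 54.69 -21.33   0.07]
```

>>> arm_command(
  deltas=[0,0,-0.7,3.7,-1.4,0,3,0,0,-1.4,7.4,-2.9,0,3,0,0,-2.1,11.1,-4.3,0,3,0,0,-2.8,14.8,-5.8,0,3,0,0,-3.5,18.5,-7.2,0,3],
)

```text
clock: 0.93
position: [374.0, -169.6, 238.7]
tcp_rot: [-3.142, -0.0, 0.918]
wrist_force: [0.8, -0.8, -0.3]
gripper_width: 0.341
```

```bash
python3 go.py -4 202 238
```

```text
clk 0.93 ledge xy [-178.5 -145. ] z 238.7 yaw 52.6 F [ 0.8 -0.8 -0.3] gw 0.34
turn [-0.   -0.   -6.11] shift [38.75 -2.62  0.07]
```

>>> arm_command(
  deltas=[0,0,-0.7,3.8,-0.2,0,3,0,0,-1.4,7.6,-0.5,0,3,0,0,-2.1,11.4,-0.7,0,3,0,0,-2.8,15.2,-1,0,3,0,0,-3.5,19,-1.3,0,3],
)

```text
clock: 1.35
position: [479.5, -11.0, 238.6]
tcp_rot: [-3.141, 0.0, 1.224]
wrist_force: [0.2, -0.1, -0.3]
gripper_width: 0.34
```

```bash
python3 go.py -4 202 180
```

```text
clk 1.35 ledge xy [-92.5  25. ] z 238.6 yaw 70.1 F [ 0.2 -0.1 -0.3] gw 0.34
turn [-0.    0.   -2.61] shift [19.24  4.63  5.85]
```

>>> arm_command(
  deltas=[0,0,-0.7,4,0.9,0,3,0,0,-1.3,8,1.8,0,3,0,0,-2,12,2.8,0,3,0,0,-2.6,15.6,3.7,0,3,0,0,-2.6,19.2,4.6,0,3],
)

```text
clock: 1.77
position: [588.4, 153.7, 238.2]
tcp_rot: [-3.141, 0.0, 1.451]
wrist_force: [0.2, -1.3, 0.2]
gripper_width: 0.336
```

```bash
python3 go.py -4 203 125;python3 - <<'E'
from h import *
p,d=cam("top");cv2.imwrite("pics/t1.png",cv2.resize(p[170:300,240:450],None,fx=3.5,fy=3.5,interpolation=cv2.INTER_CUBIC))
p,d=cam("scene");cv2.imwrite("pics/s1.png",cv2.resize(p[150:330,180:430],None,fx=3,fy=3))
E
```

```text
clk 1.77 ledge xy [ -3.9 201.5] z 238.2 yaw 83.2 F [ 0.2 -1.3  0.2] gw 0.34
turn [-0.01  0.   -0.01] shift [ 0.15 -0.   11.32]
```

View pics/s1.png

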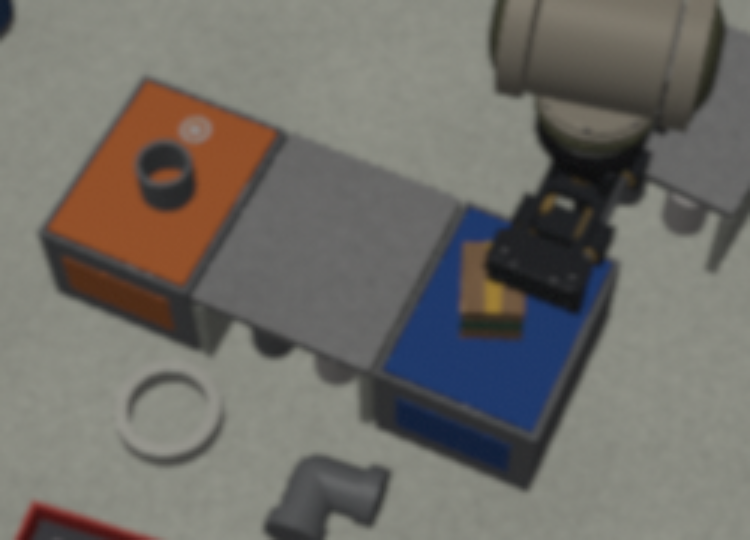

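The scene crop shows the gripper above the blue lid, just past the carton's left side, with the carton undisturbed at about (492,290) in the crop. Lowering now.

>>> arm_command(
  deltas=[0,0,0,0.1,0,3,3,0,0,0,0.2,0,6,3,0,0,0,0.2,0,9,3,0,0,0,0.2,0,11,3,0,0,0,0.2,0,11.3,3],
)

```text
clock: 2.28
position: [586.0, 152.9, 121.7]
tcp_rot: [-3.134, 0.001, 1.447]
wrist_force: [-0.1, 0.4, -1.0]
gripper_width: 0.339
```

```bash
python3 go.py -4 203 114
```

```text
clk 2.28 ledge xy [ -6.2 200.4] z 121.7 yaw 82.9 F [-0.1  0.4 -1. ] gw 0.34
turn [-0.08  0.02 -0.05] shift [0.27 0.22 0.77]
```

>>> arm_command(
  deltas=[0,0,0,0,0,0.5,3,0,0,0,0,0,0.9,3,0,0,0,-0.4,0,0.9,3,0,0,0,-0.8,0,0.9,3,0,0,0,-1.2,0,0.9,3],
)

```text
clock: 2.7
position: [587.1, 141.3, 117.8]
tcp_rot: [3.14, -0.0, 1.448]
wrist_force: [0.1, 1.5, 0.2]
gripper_width: 0.342
```

```bash
python3 go.py -4 100 114
```

```text
clk 2.70 ledge xy [ -3.8 189. ] z 117.8 yaw 83.0 F [0.1 1.5 0.2] gw 0.34
turn [ 0.02 -0.   -0.05] shift [-8.9   0.01  0.37]
```

>>> arm_command(
  deltas=[0,0,0,-0.4,0,0.2,3,0,0,0,-0.8,0,0.3,3,0,0,0,-1.2,0,0.3,3,0,0,0,-1.6,0,0.3,3,0,0,0,-2,0,0.3,3],
)

```text
clock: 3.12
position: [584.3, 121.5, 113.9]
tcp_rot: [3.141, -0.0, 1.448]
wrist_force: [1.7, 2.3, 1.8]
gripper_width: 0.34
```

>>> arm_command(
  deltas=[0,0,0,-0.4,0,0,3,0,0,0,-0.8,0,0,3,0,0,0,-1.2,0,0,3,0,0,0,-1.6,0,0,3,0,0,0,-2,0,0,3],
)

```text
clock: 3.53
position: [581.6, 101.7, 113.7]
tcp_rot: [-3.141, -0.0, 1.448]
wrist_force: [0.4, 2.5, 1.5]
gripper_width: 0.339
```

```bash
python3 go.py -4 100 114
cat > ct.py <<'E'
from go import *
import sys
n=sys.argv[1];p,d=cam("scene");q,d2=cam("top")
cv2.imwrite(f"pics/s{n}.png",np.vstack([cv2.resize(p[170:320,180:430],(750,450)),]))
cv2.imwrite(f"pics/t{n}.png",cv2.resize(q[170:300,240:450],None,fx=3.5,fy=3.5))
E
python3 ct.py 2
```

```text
clk 3.53 ledge xy [ -4.5 149.1] z 113.7 yaw 83.0 F [0.4 2.5 1.5] gw 0.34
turn [-0.01 -0.   -0.05] shift [-4.91  0.07 -0.03]
```

View pics/s2.png

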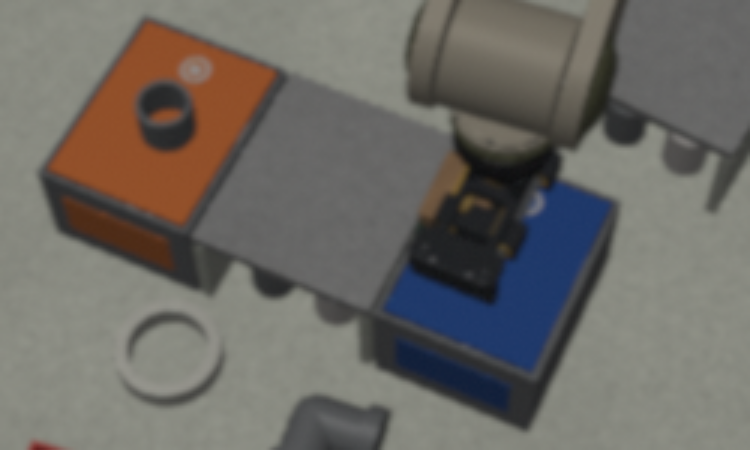

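View pics/t2.png

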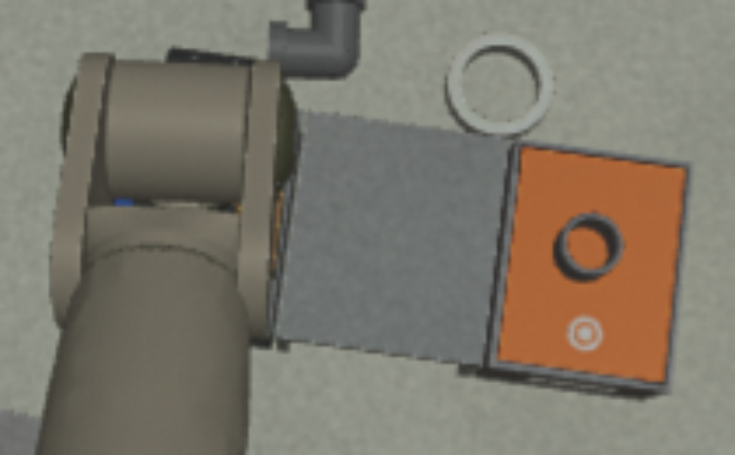

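The scene crop shows the carton ahead of the fingers near (437,195), partly hidden. I'll measure its visible top from the depth image.

```bash
cat > c2.py <<'E'
from go import *
for n in("scene","top"):
    p,d=cam(n);C=cloud(n,d);h=cv2.cvtColor(p,cv2.COLOR_BGR2HSV)
    k=(abs(C[...,2]-146)<5)&(abs(C[...,0]-570)<110)&(abs(C[...,1]-50)<140)&(h[...,0]>8)&(h[...,0]<32)&(h[...,1]>60)
    P=C[k]
    if len(P)<8: print(n,len(P));continue
    l=(P[:,:2]-L)@np.c_[ex,ey];r=cv2.minAreaRect(l.astype(np.float32))
    print(n,len(P),"z",np.median(P[:,2]).round(1),"x'",np.percentile(l[:,0],[1,99]).round(),"y'",np.percentile(l[:,1],[1,99]).round(),r)
E
python3 c2.py
```

```text
scene 160 z 146.7 x' [-46.  17.] y' [ 88. 135.] ((-10.7819185256958, 97.47268676757812), (59.009334564208984, 52.870418548583984), 53.7829475402832)
top 36 z 147.0 x' [-43.  13.] y' [ 86. 120.] ((-12.139348983764648, 90.0341796875), (51.32616424560547, 37.10271072387695), 42.719730377197266)
```

>>> arm_command(
  deltas=[0,0,0,-0.5,0,0,3,0,0,0,-1,0,0,3,0,0,0,-1.5,0,0,3,0,0,0,-2,0,0,3,0,0,0,-2.5,0,0,3],
)

```text
clock: 4.15
position: [578.7, 76.8, 113.9]
tcp_rot: [3.141, -0.0, 1.448]
wrist_force: [0.9, 2.8, 1.2]
gripper_width: 0.343
```

>>> arm_command(
  deltas=[0,0,0,-0.5,0,0,3,0,0,0,-1,0,0,3,0,0,0,-1.5,0,0,3,0,0,0,-2,0,0,3,0,0,0,-2.5,0,0,3],
)

```text
clock: 4.57
position: [575.4, 51.8, 113.5]
tcp_rot: [-3.141, 0.0, 1.448]
wrist_force: [-0.0, 0.1, -0.3]
gripper_width: 0.34
```

```bash
python3 go.py -4 36 114; python3 c2.py
```

```text
clk 4.57 ledge xy [-4.7 98.7] z 113.5 yaw 83.0 F [-0.   0.1 -0.3] gw 0.34
turn [-0.01  0.   -0.05] shift [-6.27  0.1  -0.05]
scene 130 z 144.9 x' [-44.  18.] y' [36. 86.] ((-9.014023780822754, 49.24876022338867), (61.404296875, 53.29100799560547), 56.847286224365234)
top 12 z 144.5 x' [-11.  13.] y' [56. 63.] ((1.5143022537231445, 59.471405029296875), (5.913571834564209, 24.383220672607422), 88.53594207763672)
```

>>> arm_command(
  deltas=[0,0,0,-0.5,0,0,3,0,0,0,-1,0,0,3,0,0,0,-1.5,0,0,3,0,0,0,-2,0,0,3,0,0,0,-2.5,0,0,3],
)

```text
clock: 5.08
position: [572.5, 27.1, 113.7]
tcp_rot: [-3.142, -0.0, 1.448]
wrist_force: [0.8, 0.5, -0.8]
gripper_width: 0.34
```

>>> arm_command(
  deltas=[0,0,0,-0.5,0,0,3,0,0,0,-1,0,0,3,0,0,0,-1.5,0,0,3,0,0,0,-2,0,0,3,0,0,0,-2.5,0,0,3],
)

```text
clock: 5.5
position: [569.5, 2.3, 113.7]
tcp_rot: [-3.142, -0.0, 1.448]
wrist_force: [0.5, 0.7, -0.6]
gripper_width: 0.344
```

```bash
python3 go.py -4 34 114; python3 c2.py
```

```text
clk 5.50 ledge xy [-4.8 48.9] z 113.7 yaw 83.0 F [ 0.5  0.7 -0.6] gw 0.34
turn [-0.   -0.   -0.05] shift [-1.49  0.08 -0.03]
scene 89 z 144.2 x' [-40.  19.] y' [-12.  39.] ((-17.789072036743164, 2.8773231506347656), (50.51383972167969, 58.62559127807617), 33.50494384765625)
top 9 z 143.9 x' [-14.   8.] y' [-1.  7.] ((-2.3626575469970703, 2.194838762283325), (5.732223033905029, 22.854318618774414), 79.18740844726562)
```

Centre is near y'≈12, so one more 12 mm of push, then back off.

>>> arm_command(
  deltas=[0,0,0,-0.4,0,0,3,0,0,0,-0.8,0,0,3,0,0,0,-1.2,0,0,3,0,0,0,-1.2,0,0,3,0,0,0,-0.7,0,0,3],
)

```text
clock: 6.02
position: [568.7, -4.9, 113.7]
tcp_rot: [3.142, 0.0, 1.447]
wrist_force: [0.2, -0.0, -0.1]
gripper_width: 0.341
```

```bash
python3 go.py -55 153.5 180; python3 c2.py
```

```text
clk 6.02 ledge xy [-4.7 41.6] z 113.7 yaw 82.9 F [ 0.2 -0.  -0.1] gw 0.34
turn [ 0.    0.01 -0.06] shift [11.16 -5.09 -6.63]
scene 120 z 144.4 x' [-40.  19.] y' [-24.  22.] ((-8.291057586669922, -13.2091064453125), (56.27883529663086, 51.547061920166016), 56.71714401245117)
top 9 z 146.9 x' [-14.   2.] y' [-7.  2.] ((-6.559706687927246, -4.444100379943848), (6.046106338500977, 18.840167999267578), 58.760108947753906)
```

>>> arm_command(
  deltas=[0,0,0,1,0,0,3,0,0,0,2,-0.5,-2,2,0,0,0,5,-2,-5,1,0,0,0,8,-3.5,-6.6,0,0,0,0,11.2,-5.1,-6.6,0],
)

```text
clock: 6.53
position: [532.6, 115.0, 183.5]
tcp_rot: [3.135, -0.001, 1.447]
wrist_force: [0.2, 0.3, 0.3]
gripper_width: 0.061
```

```bash
python3 go.py -55 154 115; python3 c2.py; python3 ct.py 3
```

```text
clk 6.53 ledge xy [-54.7 156.4] z 183.5 yaw 82.9 F [0.2 0.3 0.3] gw 0.06
turn [ 0.07 -0.01 -0.05] shift [-0.25 -0.07  6.85]
scene 407 z 144.6 x' [-47.  17.] y' [-24.  26.] ((-15.299644470214844, 0.8687191009521484), (67.94734191894531, 51.19594955444336), 2.493989944458008)
top 455 z 145.2 x' [-48.  15.] y' [-24.  24.] ((-16.279979705810547, -0.14577865600585938), (64.77230834960938, 49.78384017944336), 1.6912152767181396)
```

View pics/s3.png

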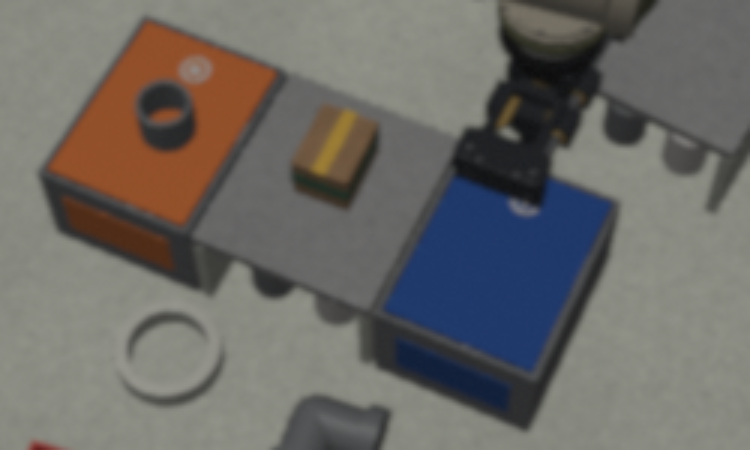

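The carton stands at the ledge's middle: (-16, 0) mm in the ledge frame, 1.7° turned, with its top at 145 mm as it should be. The blue mark is clear below the gripper. Lowering onto the mark.

>>> arm_command(
  deltas=[0,0,0,-0.1,0,2.5,0,0,0,0,-0.2,0,5,0,0,0,0,-0.2,0,6.6,0,0,0,0,-0.2,0,6.8,0,0,0,0,-0.2,0,6.8,0],
)

```text
clock: 7.15
position: [531.5, 110.5, 111.0]
tcp_rot: [-3.14, 0.0, 1.447]
wrist_force: [0.5, 0.1, 0.5]
gripper_width: 0.004
```

```bash
python3 go.py -55 154 102
```

```text
clk 7.15 ledge xy [-55.3 151.8] z 111.0 yaw 82.9 F [0.5 0.1 0.5] gw 0.00
turn [-0.02  0.   -0.06] shift [0.22 0.03 0.9 ]
```

>>> arm_command(
  deltas=[0,0,0,0.1,0,0.3,0,0,0,0,0.2,0,0.6,0,0,0,0,0.2,0,0.9,0,0,0,0,0.2,0,1.1,0,0,0,0,0.2,0,1.3,0],
)

```text
clock: 7.57
position: [532.2, 113.3, 99.4]
tcp_rot: [3.14, -0.0, 1.448]
wrist_force: [-0.9, 0.4, 5.7]
gripper_width: 0.006
```

```bash
python3 go.py -55 154 97
```

```text
clk 7.57 ledge xy [-55.  154.7] z 99.4 yaw 83.0 F [-0.9  0.4  5.7] gw 0.01
turn [ 0.02 -0.   -0.04] shift [-0.07 -0.01  0.24]
```

>>> arm_command(
  deltas=[0,0,0,0,0,0.1,0,0,0,0,0,0,0.15,0,0,0,0,0,0,0.15,0,0,0,0,0,0,0.15,0,0,0,0,0,0,0.15,0],
)

```text
clock: 7.98
position: [532.2, 113.3, 98.1]
tcp_rot: [3.14, -0.0, 1.448]
wrist_force: [-1.2, -0.2, 5.7]
gripper_width: 0.004
```

```bash
python3 go.py -55 154 97
```

```text
clk 7.98 ledge xy [-55.  154.7] z 98.1 yaw 83.0 F [-1.2 -0.2  5.7] gw 0.00
turn [ 0.02 -0.   -0.04] shift [-0.07 -0.    0.11]
```

>>> arm_command(
  deltas=[0,0,0,0,0,0.1,0,0,0,0,0,0,0.1,0,0,0,0,0,0,0.1,0,0,0,0,0,0,-0.5,0,0,0,0,0,0,-2,0],
)

```text
clock: 8.4
position: [531.4, 113.2, 116.7]
tcp_rot: [-3.14, 0.0, 1.448]
wrist_force: [0.7, 0.6, 0.8]
gripper_width: 0.002
```

```bash
python3 go.py -55 154 250
```

```text
clk 8.40 ledge xy [-55.7 154.5] z 116.7 yaw 83.0 F [0.7 0.6 0.8] gw 0.00
turn [-0.02  0.   -0.05] shift [ -0.05   0.05 -13.33]
```

>>> arm_command(
  deltas=[0,0,0,0,0,-3,0,0,0,0,0,0,-6,0,0,0,0,0,0,-9,0,0,0,0,0,0,-12,0,0,0,0,0,0,-13.3,0],
)

```text
clock: 8.82
position: [532.5, 113.3, 254.6]
tcp_rot: [3.136, -0.001, 1.448]
wrist_force: [0.3, 0.1, -0.6]
gripper_width: 0.005
```

```bash
python3 go.py -55 154 250;python3 ct.py 4
```

```text
clk 8.82 ledge xy [-54.6 154.7] z 254.6 yaw 83.0 F [ 0.3  0.1 -0.6] gw 0.00
turn [ 0.06 -0.01 -0.04] shift [-0.07 -0.04  0.46]
```

View pics/s4.png

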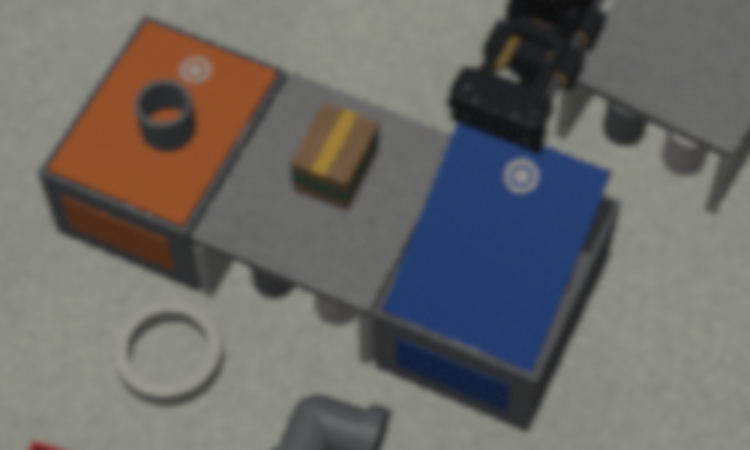

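The lid has sprung up: its near edge is off the rim and the mark is now at about (521,176) in the crop. I'll back off further and measure the angle.

>>> arm_command(
  deltas=[0,0,0,0,0,-2,0,0,0,0,0,0,-4,0,0,0,0,0,0,-5,0,0,0,0,0,0,-5,0,0,0,0,0,0,-5,0],
)

```text
clock: 9.33
position: [531.6, 113.3, 299.0]
tcp_rot: [-3.14, 0.0, 1.448]
wrist_force: [0.2, 0.1, -0.6]
gripper_width: 0.002
```

>>> arm_command(
  deltas=[0,0,0,0,0,0,0,0,0,0,0,0,0,0,0,0,0,0,0,0,0,0,0,0,0,0,0,0,0,0,0,0,0,0,0],
)

```text
clock: 9.75
position: [531.7, 113.2, 299.9]
tcp_rot: [-3.141, 0.0, 1.448]
wrist_force: [-0.8, 0.8, -0.2]
gripper_width: 0.006
```

```bash
python3 go.py -55 154 250;python3 c2.py
python3 - <<'E'
from go import *
p,d=cam("scene");C=cloud("scene",d);h=cv2.cvtColor(p,cv2.COLOR_BGR2HSV)
k=cv2.erode(cv2.inRange(h,(105,120,60),(125,255,255)),np.ones((5,5)))>0
l=np.einsum('ijk,kl->ijl',C[...,:2]-L,np.c_[ex,ey])
k&=(C[...,2]>100)&(abs(l[...,1]-154)<70)&(abs(l[...,0])<90)
a=np.polyfit(l[k][:,0],C[k][:,2],1);print(k.sum(),"lid angle",-np.arctan(a[0]))
k=cv2.erode(cv2.inRange(h,(5,150,120),(20,255,255)),np.ones((5,5)))>0
k&=(C[...,2]>90)&(C[...,2]<130)&(abs(l[...,1]+154)<60)&(abs(l[...,0])<80)
a=np.polyfit(l[k][:,0],C[k][:,2],1);print(k.sum(),"orange",-np.arctan(a[0]),C[k][:,2].mean())
E
python3 ct.py 5
```

```text
clk 9.75 ledge xy [-55.4 154.6] z 299.9 yaw 83.0 F [-0.8  0.8 -0.2] gw 0.01
turn [-0.01  0.   -0.05] shift [-0.06  0.04  4.99]
scene 426 z 144.6 x' [-47.  17.] y' [-24.  26.] ((-15.155426025390625, 0.7886695861816406), (66.6670150756836, 51.19536590576172), 0.6856086254119873)
top 445 z 145.2 x' [-48.  15.] y' [-25.  24.] ((-16.460491180419922, -0.199737548828125), (64.82572937011719, 49.747779846191406), 1.8806509971618652)
2861 lid angle 0.5957280136713815
1402 orange -0.0005325829291554997 101.40482461121614
```

View pics/s5.png

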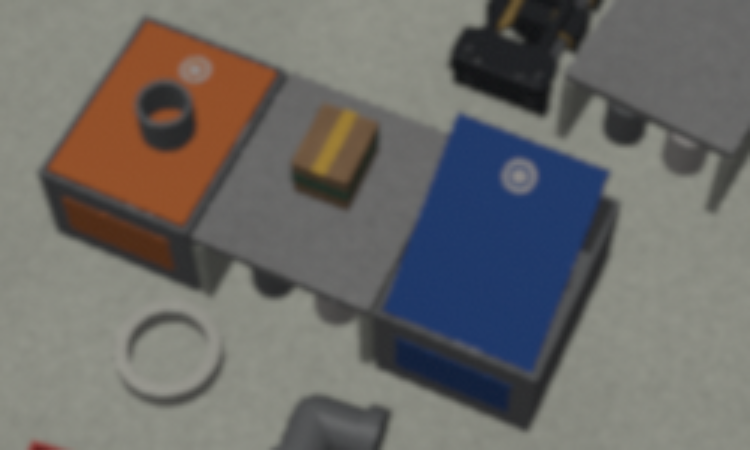

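The picture shows the blue lid ajar, the carton centred on the ledge, the coupling still on the shut orange lid, and the gripper clear above. Handing in.

```bash
python3 -c "
from rig import ctrl
print(ctrl.hand_in())"
```

```text
the job is handed in; nothing more can be done
None
```

I pushed the carton off the blue lid onto the grey ledge with the partly closed fingers. Then I pressed the blue lid's mark about 4 to 5 mm in with the closed fingers and backed off straight up, so the lid sprang open. I handed the job in at about 10 s on the robot's clock, and no verdict is reported.

My last checks before handing in:
- **Carton:** it stands at about (-16, 0) mm from the ledge's middle, turned under 2°. Its top is at 145 mm, so its underside is on the ledge. The two cameras agree to about 1 mm, and it did not move after the push.
- **Lids:** the blue lid stands at 0.596 rad and the orange lid at 0.00 rad.
- **Robot:** the fingers are at 300 mm height, with wrist force near zero, touching nothing.
- **Other things:** the coupling, tape and elbow look unmoved in the last picture. I did not check the glue, tin and screwdriver at the end; the arm passed above them and the wrist force showed no contact.

No check failed or disagreed.

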